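# Draw the hinge pin, lift off a gear-case cover, clear a key, hang it again

### The job

A T-key has been left inside the green gear case: squeeze the cover's pull tab against its fixed tab to draw the sprung hinge pin, work the cover off its hinge, lift it right off and lay it flat, tabs up, on the middle of the black rubber mat and let it go. Lay the T-key down in the aluminium tray (set both down, do not drop them), then hang the cover back shut on the case with its stub fully home in the one hinge ear and the sprung pin fully out in the other. Leave the jar, the drill case and the grease tin where they stand.

Things in the scene. Friction and masses are not known exactly. Their poses are not given: they have to be found in the camera images.
- case_rim (a point): Green gear case, fixed, open on top, 184 (x) x 190 (y) x 50 mm high; a motor 80 mm high behind it to x +185. This is the centre of its top rim, 50 mm over the bench; x runs to the hinge and motor, y along the hinge, z up. Two steel hinge ears stand on the rim at x 56 to 84, |y| 84 to 94, tops 21 mm over it. With the cover hung shut, the cover's origin is this point, axes the same.
- case_floor (a point): Centre of the case's opening, on its floor, 30 mm below the rim; axes as case_rim, from which it lies 12 mm to -x. The opening spans x -68 to +68, y -66 to +66 mm about this point, straight walls. Two fixed gears 12 mm high take up x +9 to +67 of the floor; the T-key lies in the rest.
- stub_hole (a point): Middle of the hole in the ear at +y, on the ear's inner face (towards the cover), 70 mm in +x from case_rim and 9 mm above it; axes as case_rim. The hole is 12.5 mm square and runs along y through the 10 mm thick ear. It takes the cover's fixed stub.
- pin_hole (a point): The same for the ear at -y; it takes the sprung pin, which enters towards -y.
- cover_grip (a point): Loose aluminium cover, 0.48 kg: 4 mm plate, x -92 to +72, y -84 to +84 about its origin on its plain flat underside. This point, near its centre of mass, is at x +8, z +24. Two upright steel tabs, x -4 to +20, tops at z 44: fixed tab y +8 to +14; pull tab y -36 to -30 at rest, -14 to -8 pulled. A grasp along y over both is 50 mm wide at rest, 28 squeezed. Axes as case_rim.
- stub_tip (a point): Tapered tip of the cover's fixed steel stub, 8 mm thick, at x +70, y +92, z +9 mm of the cover's origin (hinge axis); it juts 10 mm out of the hinge barrel, which ends at y +82. Hung, it is 8 mm into its ear; to free it, slide the cover along the rim to -y by 10.5 mm (8.5 to 13 will do, pin fully pulled), then lift. Axes as the cover.
- pin_tip (a point): Tapered tip of the sprung pin, 8 mm thick, at x +70, y -92, z +9 mm of the cover's origin when out, y -70 (flush with its guide block) when pulled. To hang the cover: pin held pulled, set it on the rim 10.5 mm to -y of home, slide it to +y so the stub enters, let go, and the pin springs into its ear. Axes as the cover.
- pull_tab (a point): Centre of the face of the steel pull tab (24 x 6 x 38 mm), which is rigidly linked to the hinge pin and slides with it along y of the cover.
- hinge_pin (a joint): How far the sprung hinge pin is pulled, m: 0 = sprung fully out (its tip 92 mm to -y of the cover's origin, 8 mm into the ear when hung), 0.022 = fully pulled towards the fixed tab (a stop). Pin 8 mm thick with a tapered tip. The spring pushes it out with 4.5 N at 0 and 8.5 N fully pulled; it does not stay pulled when let go.
- tkey_mid (a point): Loose steel T-key, 0.12 kg, lying flat on the floor of the gear case. This point is the centre of its shank, 8 mm above what it lies on. Shank 16 mm square, 62 mm long, along its y (y -32 to +30); a cross bar 10 mm thick, 44 mm long along x, at y = +22; a short 10 mm tip at the -y end, to y = -42 mm.
- mat_top (a point): Black rubber mat, fixed, 200 (x) x 220 (y) mm, 4 mm thick. This point is the centre of its top face.
- tray: Open aluminium tray, fixed, 140 (x) x 180 (y) mm, 28 mm high, walls and floor 3 mm. Origin at the centre of its underside, on the bench.
- jar: Bystander: upright screw-top glass jar, 66 mm across, 85 mm high; origin at the centre of its base.
- drill_case: Bystander: black drill case, 70 x 100 x 26 mm with a row of drills standing up to 46 mm; origin at the centre of its base.
- grease_tin: Bystander: upright tin, 62 mm across, 60 mm high, standing behind the case beside its motor; origin at the centre of its base.
There are look-alikes about, which are no part of the job. What is shaped like the part that bears cover_grip but blue is not meant. What is shaped like the tray but purple is not meant.

How it is judged:
By the outcome, as a careful person would: the job done as asked, in the order asked, and still so for the second after the job is handed in, with the robot touching nothing.
It also fails if it takes over 70 s, if anything falls off the work surface, if the arm or the gripper's body presses on something with over 40 N, if the wrist force passes 120 N, or if a joint passes its speed limit or range.

### The arm

A 7-joint arm with a two-finger parallel gripper is mounted at the origin on the work surface. World frame = base frame: x ahead of the robot, y to its left, z up, the work surface at z = 0. Lengths are in mm, angles in rad, forces in N, time in s.
With the tool pointing down it reaches from about 400 to 875 mm from the base axis. Payload 6.5 kg.
Tool frame: the origin (TCP) lies at the very end of the fingers, on their centre line; the grasp point (between the pads) lies 19 mm behind it; z points along the fingers, y is the line along which they close (so a half turn about z gives the same grasp; the last joint's range is limited). The gripper opens to 88 mm and grips with 3 to 60 N. Pads are 18 mm wide; open, the fingers measure 123 mm over their backs; the gripper's body (75 mm by 187 mm) begins 45 mm behind the grasp point.
Start: joints at [-1.227, 0.536, -0.004, 1.538, 0.003, 1.067, -0.071], TCP at [258.971, 596.175, 238.716] pointing down, gripper open.
Joint ranges: [-2.7, 2.7], [-0.37, 2.16], [-1.27, 1.26], [0.24, 2.4], [-1.31, 4.45], [0.19, 1.91], [-2.76, 2.76]. Speed limits (rad/s): [2.39, 2.39, 3.14, 3.14, 3.14, 3.14, 3.14].

### API

Orientations are given as a unit quaternion [w, x, y, z].
In Python, from plant import get_obs, capture, close_job gives the robot as it stands.
- The arm moves only by the shell command python3 -m creep 'ROWS'. ROWS is JSON, one flat list of numbers, 7 for each row, row after row: the shift along the tool's x, y, z in m, then the turn, a rotation vector about the tool's x, y, z in rad, then the opening, from 0 (shut) to 1 (fully open). In form: [dx, dy, dz, wx, wy, wz, fingers, dx, dy, dz, wx, wy, wz, fingers, ...]. A call has 1 to 12 rows; each row is the pose to reach, as a shift and turn from the pose commanded when the call began, along the tool's axes at that moment; what a row does not reach only later rows make up. A row lasts 1/12 s, in which the tool goes at most 41.7 mm and 7.16 degrees, less where a joint would pass 70% of its speed; a pose out of reach is approached as far as the arm can. A call with a gripper value outside its range is refused whole. The fingers move at their own pace and stop on an object; the grip force is fixed at half the most. Time passes only in rows, so rows that repeat a pose let the fingers close. It gives the time, the measured TCP pose, the force, the opening and the grip force at its end, in the units of the state.
- get_obs(): the state, without advancing time (a new reading comes with each control period).
- capture(name): name is "scene" or "top" or "wrist"; returns a dict with "color" (420x560x3 uint8, red, green, blue), "K" (3x3 intrinsics, pixels), "R" (3x3) and "t" (3): a world point X has camera coordinates R X + t; the wrist camera has in their place "tool_from_camera" (4x4, takes a point from camera to tool coordinates, whose origin is the TCP and whose axes are the flange's). Camera axes: x right, y down, z forward; pixel columns grow to the right and rows downward; lengths in mm; the calibration is good to about 2 mm. A picture is of the moment at which its call begins: read the wrist's pose just before it. There is no depth.
- close_job(): hands the job in; it is judged then, once.
The state is a dict: "time_s": time; "q": joint angles; "qd": joint speeds; "joint_torque": joint torques, N m; "eef_pos": TCP position; "orientation": TCP orientation; "ft_force": force on the tool from outside, world axes, zero at the start; "torque": the same for the moment, N m; "finger_gap": finger opening in mm; "grip_force": force on a finger pad.
Only numpy, scipy, OpenCV 4.12 (cv2) and the standard library are available. Lean on these libraries where they do the work, as an engineer would, in place of code of your own. Each camera call takes 0.05 s, during which the arm holds its last target. There are 200 camera calls.

## Working session

There is one attempt and no reset: what is moved stays moved. The work goes in short steps, Python scripts to look and compute and a shell command to move; the robot and the scene stay as the last step left them, time stands still between calls to the robot, and variables do not carry over. Pictures are saved under pics/ and viewed, at most 10 in all, crops included, and the job is handed in when it is done.

```bash
ls; mkdir -p pics; python3 - <<'E'
from plant import *
import cv2
o=get_obs();print(o)
for n in("scene","top"):
    c=capture(n);cv2.imwrite(f"pics/{n}0.png",c["color"][:,:,::-1]);print(n,c["K"],c["R"],c["t"])
c=capture("wrist");print(c["K"],c["tool_from_camera"])
E
```

```text
pics
{'time_s': 0.0, 'q': array([-1.22719251,  0.53716847, -0.00443226,  1.53884552,  0.00260941,
        1.06732065, -0.0712306 ]), 'qd': array([ 7.51316072e-04, -4.86161874e-04,  1.45232234e-03, -7.74275033e-05,
       -9.43258555e-04,  1.46523881e-03, -8.30374433e-05]), 'joint_torque': array([-6.60011779e-05, -5.70998418e+01,  9.90795717e-01, -2.51605135e+01,
       -5.62392420e-02,  1.79507607e-02,  1.40000716e-04]), 'eef_pos': array([258.75687658, 595.60835542, 237.84842634]), 'orientation': array([-1.08039406e-04,  2.03451287e-01,  9.79084685e-01, -8.61406311e-04]), 'ft_force': array([ 0.66653431,  0.19495933, -0.51322417]), 'torque': array([-0.03751219, -0.02398192,  0.04682496]), 'grip_force': 0.0, 'finger_gap': 87.90788538932185}
scene [[400.80648627   0.         273.93167644]
 [  0.         400.80648627 209.1942323 ]
 [  0.           0.           1.        ]] [[ 0.79454245  0.60678705 -0.02262236]
 [ 0.35561217 -0.49519993 -0.7926645 ]
 [-0.49218114  0.62176081 -0.60923822]] [-363.30488763 -188.66237692 1753.59552055]
top [[518.82622002   0.         272.37743934]
 [  0.         518.82622002 213.60386597]
 [  0.           0.           1.        ]] [[-0.00228911 -0.99995643 -0.00904987]
 [-0.99688082  0.00299582 -0.07886482]
 [ 0.07888849  0.00884111 -0.99684424]] [-107.96492916  557.08630625 1748.46157958]
[[316.22023894   0.         277.68950935]
 [  0.         316.22023894 211.84989573]
 [  0.           0.           1.        ]] [[-1.92988489e-04 -9.58865330e-01 -2.83861307e-01  7.20414579e+01]
 [ 9.99999062e-01  1.99891938e-04 -1.35509049e-03  7.40754554e-01]
 [ 1.35609087e-03 -2.83861302e-01  9.58864392e-01 -1.46109136e+02]
 [ 0.00000000e+00  0.00000000e+00  0.00000000e+00  1.00000000e+00]]
```

View pics/top0.png

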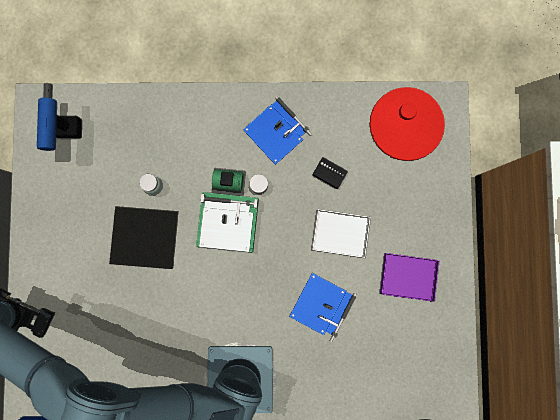

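View pics/scene0.png

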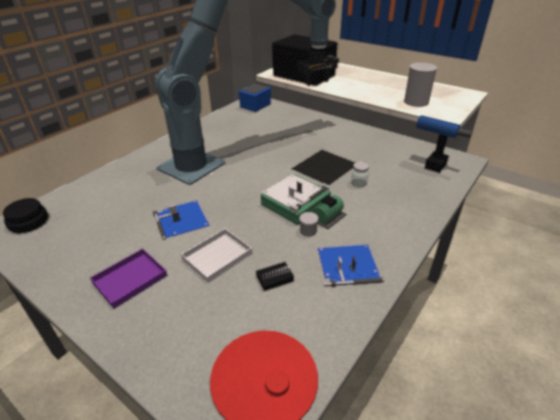

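The top view shows the case with its aluminium cover at about (227,222), its motor at (228,180), the mat at (144,238) and the aluminium tray at (340,233).
Things that could be mistaken for the targets:
- **Cover:** the aluminium one on the case at (227,222) is the one I want. The blue look-alikes are at (275,130) and (322,305).
- **Tray:** the white/aluminium one at (340,233) is the one I want. The purple look-alike is at (409,277).

The bystanders are the jar (150,183), the tin (258,184) and the drill case (330,173).

```bash
cat > h.py <<'E'
import numpy as np, cv2
from scipy.spatial.transform import Rotation as Ro
from plant import get_obs, capture
def tool():
    o=get_obs(); w,x,y,z=o["orientation"]; return Ro.from_quat([x,y,z,w]).as_matrix(), o["eef_pos"], o
def wcam():
    T,p,o=tool(); c=capture("wrist"); M=c["tool_from_camera"]
    R=(T@M[:3,:3]).T; t=-R@(p+T@M[:3,3]); return dict(color=c["color"],K=c["K"],R=R,t=t)
def pix2w(c,uv,z):
    uv=np.atleast_2d(uv).astype(float); d=np.c_[uv,np.ones(len(uv))]@np.linalg.inv(c["K"]).T@c["R"]
    o=-c["R"].T@c["t"]; return o+d*((z-o[2])/d[:,2])[:,None]
def w2pix(c,X):
    q=(np.atleast_2d(X)@c["R"].T+c["t"])@c["K"].T; return q[:,:2]/q[:,2:]
def delta(pos,yaw):
    """shift/turn in current tool axes to reach TCP pos, pointing down, tool x at world yaw (deg)"""
    T,p,o=tool(); a=np.radians(yaw); X=np.array([np.cos(a),np.sin(a),0]);Z=np.array([0,0,-1.]);
    G=np.c_[X,np.cross(Z,X),Z]
    return np.round(T.T@(np.array(pos)-p)/1000,4), np.round(Ro.from_matrix(T.T@G).as_rotvec(),4)
E
python3 - <<'E'
from h import *
c=capture("top");im=c["color"];hsv=cv2.cvtColor(im,cv2.COLOR_RGB2HSV)
def rect(m,roi,z,n):
    k=np.zeros(m.shape,np.uint8);x0,y0,x1,y1=roi;k[y0:y1,x0:x1]=m[y0:y1,x0:x1]*255
    cs,_=cv2.findContours(k,cv2.RETR_EXTERNAL,cv2.CHAIN_APPROX_NONE);h=max(cs,key=cv2.contourArea)
    w=pix2w(c,h[:,0,:],z)[:,:2].astype(np.float32);print(n,cv2.minAreaRect(w))
v=hsv[...,2];s=hsv[...,1]
rect(v<70,(95,195,190,280),4,"mat")
rect(v>200,(300,200,378,265),28,"tray")
rect(v>200,(190,185,262,260),54,"cover")
rect(((hsv[...,0]>35)&(hsv[...,0]<95)&(s>90))|(v>200),(190,193,262,260),50,"case")
cv2.imwrite("pics/crop1.png",cv2.resize(im[150:290,95:385,::-1],None,fx=2.7,fy=2.7,interpolation=cv2.INTER_CUBIC))
T,p,o=tool();print(T)
E
```

```text
mat ((478.23529052734375, 334.03192138671875), (219.64505004882812, 199.5677490234375), 85.24830627441406)
tray ((487.2249450683594, -337.82568359375), (172.07183837890625, 132.62445068359375), 81.33946990966797)
cover ((518.41796875, 44.28144836425781), (167.0991668701172, 162.7185516357422), 83.87701416015625)
case ((528.4671020507812, 43.523685455322266), (192.0404510498047, 183.33363342285156), 84.05896759033203)
[[-9.17231710e-01  3.98353983e-01 -3.07580190e-04]
 [ 3.98354093e-01  9.17231256e-01 -9.16292805e-04]
 [-8.28867249e-05 -9.62978644e-04 -9.99999533e-01]]
```

View pics/crop1.png

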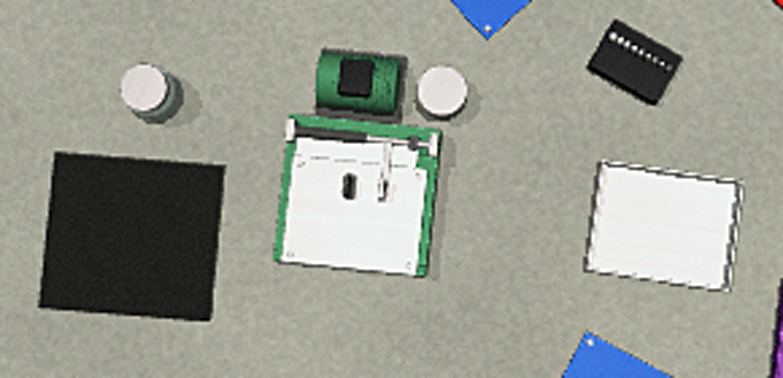

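The crop confirms the choice: a white aluminium cover on the green case, hinge and motor towards +x, with the tabs at crop pixels (349,186) and (384,187). The white tray is at (664,228) and the mat at (132,236). Next I move over the case.

```bash
python3 - <<'E'
from h import *
print(delta([528,43,215],174))
E
```

```text
(array([-0.4671, -0.3999,  0.0236]), array([-1.00e-03, -1.00e-04, -3.05e-01]))
```

```bash
python3 -m creep '[-0.012,-0.010,0.001,0,0,-0.01,1, -0.034,-0.029,0.002,0,0,-0.03,1, -0.063,-0.054,0.004,0,0,-0.05,1, -0.093,-0.080,0.005,0,0,-0.07,1, -0.123,-0.106,0.007,0,0,-0.09,1, -0.153,-0.131,0.008,0,0,-0.11,1, -0.183,-0.157,0.010,0,0,-0.13,1, -0.213,-0.183,0.011,0,0,-0.15,1, -0.243,-0.208,0.013,0,0,-0.17,1, -0.273,-0.234,0.014,0,0,-0.19,1, -0.303,-0.260,0.016,0,0,-0.21,1, -0.333,-0.285,0.017,0,0,-0.23,1]' && python3 -m creep '[-0.030,-0.026,0.001,0,0,-0.015,1, -0.060,-0.051,0.002,0,0,-0.03,1, -0.090,-0.077,0.003,0,0,-0.045,1, -0.115,-0.098,0.005,0,0,-0.06,1, -0.130,-0.112,0.006,0,0,-0.07,1, -0.134,-0.115,0.006,0,0,-0.075,1, -0.134,-0.115,0.006,0,0,-0.075,1, -0.134,-0.115,0.006,0,0,-0.075,1]'; python3 - <<'E'
from h import *
c=wcam();cv2.imwrite("pics/w1.png",c["color"][:,:,::-1]);T,p,o=tool();print(p,T,o["q"],o["time_s"],o["ft_force"])
np.savez("w1.npz",**c)
a=np.radians(-6)
o=np.array([528.4,43.4,50])
print(w2pix(c,[o+np.array([np.cos(a)*x-np.sin(a)*y,np.sin(a)*x+np.cos(a)*y,z]) for x,y,z in[(-92,-95,0),(-92,95,0),(-92,-84,4),(-92,84,4),(8,14,44),(8,-36,44),(70,82,9)]]))
E
```

```text
time_s: 1.2
eef_pos: [451.2, 200.1, 221.7]
orientation: [0.0, 0.089, 0.996, -0.0]
ft_force: [1.1, -0.4, 0.3]
finger_gap: 87.8
grip_force: 0.0
time_s: 1.87
eef_pos: [561.5, 66.2, 215.5]
orientation: [-0.0, 0.052, 0.999, 0.0]
ft_force: [0.6, 0.5, -0.1]
finger_gap: 88.0
grip_force: 0.0
[561.23241551  66.84195775 215.59101443] [[-9.94713902e-01  1.02681428e-01 -8.82123911e-04]
 [ 1.02680615e-01  9.94713950e-01  9.21936450e-04]
 [ 9.72126711e-04  8.26485977e-04 -9.99999186e-01]] [-0.29953151  0.41977357  0.1322567   1.79574267 -0.06836481  0.93115706
  1.33018017] 1.9167 [0.21063409 0.32823534 0.24159386]
[[143.18649884  59.89312352]
 [354.22469683  59.9407598 ]
 [153.72196776  59.0923297 ]
 [342.8734942   59.13457495]
 [263.42826112 178.66398854]
 [205.03325279 178.63024316]
 [332.54031596 232.71077377]]
```

View pics/w1.png

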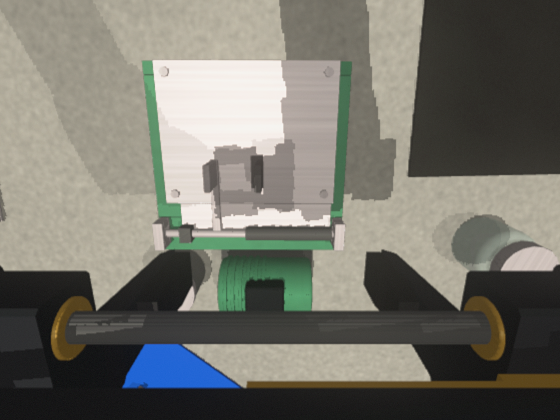

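The wrist view shows the case with front rim corners at (143,61) and (351,61), the fixed tab at (257,173), the pull tab at (210,176) and the ears at (162,234) and (338,234). All of these are within about 2 px of the coarse model. I'll refine with line fits to the rim edges.

```bash
python3 - <<'E'
from h import *
d=np.load("w1.npz");c={k:d[k] for k in d};im=c["color"].astype(int)
g=im[...,1]-im[...,0]  # greenness
m=(g>15)
L=[];Rr=[];F=[]
for r in range(75,205,3):
    x=np.where(m[r,130:175])[0]; L.append((130+x[0],r)) if len(x)>2 else 0
    x=np.where(m[r,330:365])[0]; Rr.append((331+x[-1],r)) if len(x)>2 else 0
a=np.radians(-6)
def line(P,n):
    w=pix2w(c,P,50)[:,:2]; vx,vy,x,y=cv2.fitLine(w.astype(np.float32),cv2.DIST_HUBER,0,.01,.01).ravel()
    print(n,len(P),np.degrees(np.arctan2(vy,vx))%180,x,y); return np.array([x,y]),np.array([vx,vy])
l,_=line(L,"L(-y)");r,_=line(Rr,"R(+y)")
yv=np.array([-np.sin(a),np.cos(a)]);xv=np.array([np.cos(a),np.sin(a)])
print("y proj",l@yv,r@yv,"mid",(l+r)@yv/2,"width",(r-l)@yv,"model",np.array([528.4,43.4])@yv)
# front edge: from cols, first row bright/green change
gray=cv2.cvtColor(c["color"],cv2.COLOR_RGB2GRAY).astype(float)
for col in list(range(160,280,8)):
    k=np.argmax(np.abs(np.diff(gray[45:75,col]))); F.append((col,46+k-0.0))
print(F[:15])
f,_=line(F,"F");print("front x",f@xv,"model rim -92:",np.array([528.4,43.4])@xv-92)
# ears: white bits
for u in (slice(145,185),slice(322,352)):
    b=(gray[212:255,u]>150); ys,xs=np.where(b); print(u,ys.min()+212,ys.max()+212,xs.min()+u.start,xs.max()+u.start)
P=[(x,y,21) for x in(56,84) for y in(-94,-84,84,94)]
o=np.array([528.4,43.4,50]);print(np.round(w2pix(c,[o+np.r_[xv*x+yv*y,z] for x,y,z in P]),1))
cv2.imwrite("pics/w1c.png",cv2.resize(c["color"][130:260,135:360,::-1],None,fx=3.5,fy=3.5,interpolation=cv2.INTER_CUBIC))
E
```

```text
L(-y) 44 173.79915 497.63004 -50.442253
R(+y) 44 173.76648 504.3449 139.42607
y proj 1.8505777038497868 191.3806789252051 mid 96.61562990950523 width 189.53009363375543 model 98.39509024961114
[(160, np.float64(60.0)), (168, np.float64(60.0)), (176, np.float64(60.0)), (184, np.float64(60.0)), (192, np.float64(60.0)), (200, np.float64(60.0)), (208, np.float64(60.0)), (216, np.float64(60.0)), (224, np.float64(60.0)), (232, np.float64(60.0)), (240, np.float64(60.0)), (248, np.float64(60.0)), (256, np.float64(60.0)), (264, np.float64(60.0)), (272, np.float64(60.0))]
F 15 84.011826 433.97717 24.459826
front x 429.0430525179447 model rim -92: 428.96883420677943
slice(145, 185, None) 212 254 145 184
slice(322, 352, None) 212 254 322 351
[[153.6 223.3]
 [164.  223.3]
 [337.4 223.4]
 [347.7 223.4]
 [156.8 250. ]
 [166.8 250. ]
 [335.9 250.1]
 [345.9 250.2]]
```

View pics/w1c.png

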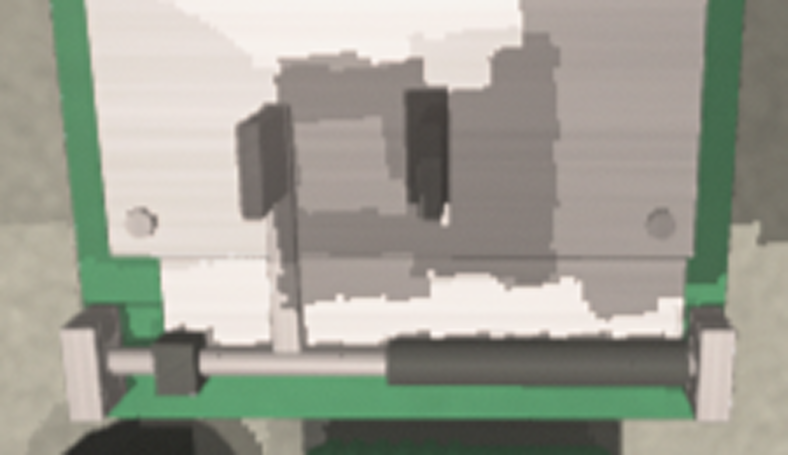

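The crop shows the ear tops at about v 224–249. In the image the outer faces are at u≈153 and u≈344.5, which puts the case about 1.8 mm towards −y of the coarse model. I'll use rim ≈ (528.2, 41.7) with yaw −6.0°.

```bash
python3 - <<'E'
from h import *
print(delta([536.2,41.0,61],174)); print(delta([536.2,41.0,115],174))
E
```

```text
(array([ 0.0221, -0.0284,  0.1546]), array([ 0.0008, -0.001 ,  0.0019]))
(array([ 0.0221, -0.0284,  0.1006]), array([ 0.0008, -0.001 ,  0.0019]))
```

```bash
python3 -m creep '[0.008,-0.010,0.015,0,0,0.001,1, 0.016,-0.020,0.040,0.001,-0.001,0.002,1, 0.022,-0.0284,0.065,0.001,-0.001,0.002,1, 0.022,-0.0284,0.090,0.001,-0.001,0.002,1, 0.022,-0.0284,0.105,0.001,-0.001,0.002,1, 0.022,-0.0284,0.118,0.001,-0.001,0.002,1, 0.022,-0.0284,0.130,0.001,-0.001,0.002,1, 0.022,-0.0284,0.141,0.001,-0.001,0.002,1, 0.022,-0.0284,0.149,0.001,-0.001,0.002,1, 0.022,-0.0284,0.154,0.001,-0.001,0.002,1, 0.022,-0.0284,0.1545,0.001,-0.001,0.002,1, 0.022,-0.0284,0.1545,0.001,-0.001,0.002,1]'; python3 - <<'E'
from h import *
c=wcam();cv2.imwrite("pics/w2.png",c["color"][:,:,::-1]);print(delta([536.2,41.0,61],174)); T,p,o=tool();print(p,o["ft_force"])
E
```

```text
time_s: 2.92
eef_pos: [537.4, 39.1, 61.3]
orientation: [0.001, 0.053, 0.999, -0.001]
ft_force: [0.1, 0.7, -0.2]
finger_gap: 88.0
grip_force: 0.0
(array([0.0016, 0.0017, 0.0006]), array([-0.0008,  0.0016, -0.0021]))
[537.63872704  39.11001572  61.6008403 ] [0.72360074 0.68724861 0.11908871]
```

View pics/w2.png

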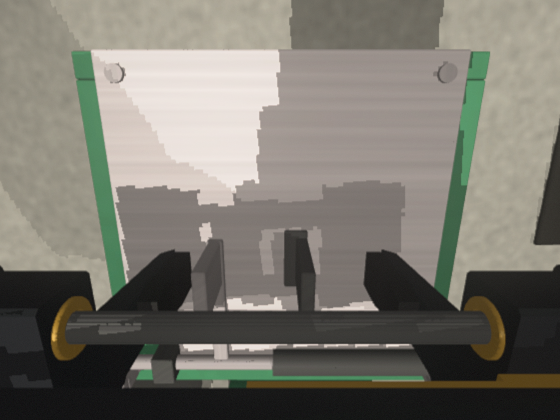

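The wrist view shows both fingers straddling the tabs, with finger faces at u≈190 and u≈365 and the tabs at u≈208 and u≈300. The case edges at u 75 and 488 put the centre about 2 mm to +y of the tool, which agrees with the pose readout. I'll correct that and squeeze.

```bash
python3 -m creep '[0.001,0.001,0.0005,0,0.001,-0.002,1, 0.0016,0.0017,0.0005,0,0.001,-0.002,1, 0.0016,0.0017,0.0005,0,0.001,-0.002,0, 0.0016,0.0017,0.0005,0,0.001,-0.002,0, 0.0016,0.0017,0.0005,0,0.001,-0.002,0, 0.0016,0.0017,0.0005,0,0.001,-0.002,0, 0.0016,0.0017,0.0005,0,0.001,-0.002,0, 0.0016,0.0017,0.0005,0,0.001,-0.002,0, 0.0016,0.0017,0.0005,0,0.001,-0.002,0, 0.0016,0.0017,0.0005,0,0.001,-0.002,0]'; python3 - <<'E'
from h import *
T,p,o=tool();print(p,o["ft_force"],o["torque"],o["finger_gap"],o["grip_force"],delta([536.2,41.0,61],174))
E
```

```text
time_s: 3.8
eef_pos: [535.7, 38.3, 60.7]
orientation: [-0.0, 0.053, 0.999, -0.002]
ft_force: [-0.3, -7.3, 0.8]
finger_gap: 36.8
grip_force: 3.6
[535.67410883  38.32017319  60.74328393] [-0.26450859 -7.26533235  0.81637102] [-1.62523958  0.14616293  0.03152398] 36.83166083383706 3.641042411327362 (array([-0.0002,  0.0027, -0.0003]), array([-0.0036, -0.0003, -0.0021]))
```

```bash
python3 -m creep '[0,0,0,0,0,0,0, 0,0,0,0,0,0,0, 0,0,0,0,0,0,0, 0,0,0,0,0,0,0, 0,0,0,0,0,0,0]'; python3 - <<'E'
from h import *
T,p,o=tool();print(p,o["ft_force"],o["torque"],o["finger_gap"],o["grip_force"],delta([536.2,41.0,61],174))
E
```

```text
time_s: 4.22
eef_pos: [536.0, 41.3, 60.7]
orientation: [0.0, 0.052, 0.999, -0.0]
ft_force: [0.1, 0.4, -0.9]
finger_gap: 27.7
grip_force: 44.4
[535.96049658  41.32600678  60.70293488] [ 0.09362223  0.35703476 -0.93656153] [-0.10424982 -0.03344962  0.00049886] 27.726190505980576 44.42801941651851 (array([-0.0003, -0.0003, -0.0003]), array([-0.0006,  0.0001,  0.0003]))
```

```bash
for i in 1; do python3 -m creep '[0,0.001,0,0,0,0,0, 0,0.002,0,0,0,0,0, 0,0.003,0,0,0,0,0, 0,0.004,0,0,0,0,0, 0,0.004,0,0,0,0,0, 0,0.004,0,0,0,0,0]'; done; python3 - <<'E'
from h import *
T,p,o=tool();print(p,o["ft_force"],o["torque"],o["finger_gap"],delta([536.2,41.0,61],174))
E
```

```text
time_s: 4.72
eef_pos: [535.9, 42.6, 60.7]
orientation: [-0.0, 0.053, 0.999, -0.002]
ft_force: [-1.4, -6.9, 1.8]
finger_gap: 27.5
grip_force: 41.4
[535.88426203  42.60210336  60.73190246] [-1.44323282 -6.93268622  1.80306785] [-1.32480321  0.21733311 -0.0083736 ] 27.500880464526357 (array([-0.0005, -0.0016, -0.0003]), array([-0.0035, -0.0007, -0.0018]))
```

```bash
python3 -m creep '[0,-0.003,0,0,0,0,0, 0,-0.006,0,0,0,0,0, 0,-0.009,0,0,0,0,0, 0,-0.012,0,0,0,0,0, 0,-0.014,0,0,0,0,0, 0,-0.015,0,0,0,0,0, 0,-0.015,0,0,0,0,0, 0,-0.015,0,0,0,0,0]'; python3 - <<'E'
from h import *
T,p,o=tool();print(p,o["ft_force"],o["torque"],o["finger_gap"],delta([536.2,41.0,61],174))
E
```

```text
time_s: 5.38
eef_pos: [534.7, 29.7, 60.7]
orientation: [-0.0, 0.052, 0.999, -0.001]
ft_force: [0.4, 0.4, -0.1]
finger_gap: 27.4
grip_force: 41.5
[534.72718055  29.65508199  60.73129568] [ 0.36035377  0.37354816 -0.09361728] [-0.00298487 -0.01691996  0.05798435] 27.352836398421147 (array([-0.0003,  0.0114, -0.0003]), array([-0.0013,  0.    , -0.0003]))
```

```bash
python3 -m creep '[0,0,-0.002,0,0,0,0, 0,0,-0.005,0,0,0,0, 0,0,-0.009,0,0,0,0, 0,0,-0.014,0,0,0,0, 0,0,-0.020,0,0,0,0, 0,0,-0.030,0,0,0,0, 0,0,-0.042,0,0,0,0, 0,0,-0.056,0,0,0,0, 0,0,-0.068,0,0,0,0, 0,0,-0.075,0,0,0,0, 0,0,-0.075,0,0,0,0, 0,0,-0.075,0,0,0,0]'; python3 - <<'E'
from h import *
T,p,o=tool();print(p,o["ft_force"],o["torque"],o["finger_gap"])
a=np.radians(-6)
# mat centre 478.2,334 ; cover origin at mat +5x -> tool at origin+8
g=np.array([478.2,334.0])+13*np.array([np.cos(a),np.sin(a)])
print(g,delta([g[0],g[1],p[2]],174),delta([g[0],g[1],15],174))
c=capture("top");im=cv2.cvtColor(c["color"],cv2.COLOR_RGB2GRAY)
E
```

```text
time_s: 6.38
eef_pos: [535.0, 30.1, 136.3]
orientation: [0.001, 0.052, 0.999, -0.0]
ft_force: [0.3, 0.4, -4.7]
finger_gap: 28.0
grip_force: 41.3
[534.96895984  30.13705409 136.2951953 ] [ 0.34223832  0.41916093 -4.72279145] [ 0.04734456  0.06037635 -0.00376239] 28.02332513227246
[491.12878464 332.64112998] (array([ 0.0752,  0.2963, -0.0003]), array([-0.0007,  0.001 , -0.    ])) (array([0.0753, 0.2963, 0.121 ]), array([-0.0007,  0.001 , -0.    ]))
```

```bash
python3 -m creep '[0.002,0.009,0,0,0,0,0, 0.0075,0.030,0,0,0,0,0, 0.015,0.059,0,0,0,0,0, 0.023,0.092,0,0,0,0,0, 0.032,0.125,0,0,0,0,0, 0.041,0.160,0,0,0,0,0, 0.050,0.195,0,0,0,0,0, 0.058,0.228,0,0,0,0,0, 0.066,0.258,0,0,0,0,0, 0.071,0.281,0,0,0,0,0, 0.075,0.293,0,0,0,0,0, 0.0753,0.2963,0,0,0,0,0]' && python3 -m creep '[0,0,0.010,0,0,0,0, 0,0,0.030,0,0,0,0, 0,0,0.052,0,0,0,0, 0,0,0.074,0,0,0,0, 0,0,0.092,0,0,0,0, 0,0,0.104,0,0,0,0, 0,0,0.111,0,0,0,0, 0,0,0.114,0,0,0,0, 0,0,0.116,0,0,0,0, 0,0,0.116,0,0,0,0]';  python3 - <<'E'
from h import *
T,p,o=tool();print(p,o["ft_force"],o["torque"],o["finger_gap"],delta([491.1,332.6,15],174))
c=wcam();cv2.imwrite("pics/w3.png",c["color"][:,:,::-1]);np.savez("w3.npz",**c)
E
```

```text
time_s: 7.43
eef_pos: [488.7, 335.9, 134.6]
orientation: [-0.001, 0.05, 0.999, -0.0]
ft_force: [0.5, 0.0, -5.1]
finger_gap: 27.4
grip_force: 41.3
time_s: 8.27
eef_pos: [491.4, 332.4, 19.8]
orientation: [0.0, 0.053, 0.999, -0.0]
ft_force: [-0.5, 0.3, -4.6]
finger_gap: 27.8
grip_force: 41.3
[491.39817231 332.39043171  19.83133468] [-0.48255527  0.25623867 -4.62390876] [ 0.03106399  0.08044438 -0.03135497] 27.769674479361942 (array([0.0003, 0.0002, 0.0048]), array([-0.0006,  0.0008, -0.0005]))
```

View pics/w3.png

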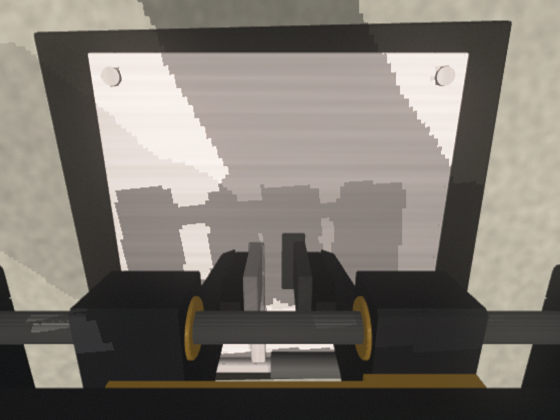

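The picture shows the cover level just above the mat, with black margins of about 52 px on the left and 43 px on the right, so it is centred within about 3 mm. I'll lower it to contact.

```bash
python3 -m creep '[0,0,0.002,0,0,0,0, 0,0,0.0035,0,0,0,0, 0,0,0.0045,0,0,0,0, 0,0,0.0055,0,0,0,0, 0,0,0.006,0,0,0,0, 0,0,0.006,0,0,0,0, 0,0,0.006,0,0,0,0]';  python3 - <<'E'
from h import *
T,p,o=tool();print(p,T.round(4).tolist(),o["ft_force"],o["torque"],o["finger_gap"])
E
```

```text
time_s: 8.9
eef_pos: [491.0, 332.7, 14.7]
orientation: [0.0, 0.052, 0.999, -0.0]
ft_force: [-3.2, -2.5, 8.7]
finger_gap: 27.6
grip_force: 41.6
[490.9708543  332.67794282  14.7322341 ] [[-0.9945, 0.1045, 0.0], [0.1045, 0.9945, -0.0007], [-0.0001, -0.0007, -1.0]] [-3.15425508 -2.49890006  8.74427702] [-0.45648638  0.66058621  0.00341848] 27.595484353994326
```

```bash
python3 -m creep '[0,0,-0.001,0,0,0,0, 0,0,-0.001,0,0,0,0.5, 0,0,-0.001,0,0,0,0.8, 0,0,-0.001,0,0,0,1, 0,0,-0.001,0,0,0,1, 0,0,-0.001,0,0,0,1, 0,0,-0.001,0,0,0,1, 0,0,-0.001,0,0,0,1, 0,0,-0.001,0,0,0,1, 0,0,-0.001,0,0,0,1, 0,0,-0.001,0,0,0,1, 0,0,-0.001,0,0,0,1]';  python3 - <<'E'
from h import *
T,p,o=tool();print(p,o["ft_force"],o["finger_gap"],o["time_s"])
E
```

```text
time_s: 9.9
eef_pos: [490.8, 332.4, 14.3]
orientation: [-0.0, 0.052, 0.999, -0.001]
ft_force: [0.6, 0.3, -0.4]
finger_gap: 88.2
grip_force: 0.0
[490.79517527 332.38294812  14.31552269] [ 0.58383004  0.3089926  -0.43857505] 88.16702383015566 9.9
```

```bash
python3 -m creep '[0,0,-0.005,0,0,0,1, 0,0,-0.018,0,0,0,1, 0,0,-0.040,0,0,0,1, 0,0,-0.070,0,0,0,1, 0,0,-0.100,0,0,0,1, 0,0,-0.130,0,0,0,1, 0,0,-0.152,0,0,0,1, 0,0,-0.168,0,0,0,1, 0,0,-0.175,0,0,0,1, 0,0,-0.175,0,0,0,1]' && python3 - <<'E'
from h import *
c=wcam();np.savez("w4.npz",**c);print(tool()[1])
cv2.imwrite("pics/w4.png",c["color"][:,:,::-1])
E
python3 -m creep '[-0.001,-0.009,0,0,0,0,1, -0.005,-0.029,0,0,0,0,1, -0.010,-0.057,0,0,0,0,1, -0.015,-0.089,0,0,0,0,1, -0.021,-0.121,0,0,0,0,1, -0.027,-0.155,0,0,0,0,1, -0.033,-0.189,0,0,0,0,1, -0.038,-0.221,0,0,0,0,1, -0.043,-0.250,0,0,0,0,1, -0.047,-0.272,0,0,0,0,1, -0.049,-0.284,0,0,0,0,1, -0.049,-0.287,0,0,0,0,1]' && python3 -m creep '[0,0,0,0,0,0,1, 0,0,0,0,0,0,1]' &&  python3 - <<'E'
from h import *
c=wcam();np.savez("w5.npz",**c);print(tool()[1])
d=np.load("w4.npz")["color"]
cv2.imwrite("pics/w45.png",np.hstack([cv2.resize(d[:,:,::-1],(400,300)),np.zeros((300,4,3),np.uint8)+255, cv2.resize(c["color"][:,:,::-1],(396,297))[:300] if 0 else cv2.resize(c["color"][:,:,::-1],(396,300))]))
E
```

```text
time_s: 10.73
eef_pos: [491.8, 333.3, 191.9]
orientation: [0.001, 0.052, 0.999, 0.001]
ft_force: [-0.1, -0.5, -0.4]
finger_gap: 87.9
grip_force: 0.0
[491.03893914 332.79402946 190.25134697]
time_s: 11.78
eef_pos: [508.4, 38.2, 188.5]
orientation: [-0.001, 0.055, 0.998, -0.002]
ft_force: [0.3, -0.6, -0.5]
finger_gap: 88.3
grip_force: 0.0
time_s: 11.95
eef_pos: [508.9, 42.8, 189.0]
orientation: [-0.001, 0.052, 0.999, -0.0]
ft_force: [0.2, 0.5, -0.1]
finger_gap: 88.0
grip_force: 0.0
[509.07951641  43.29848847 189.2189894 ]
```

View pics/w45.png

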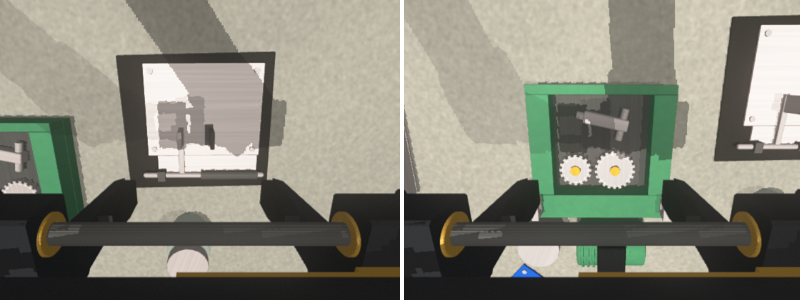

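On the left, the cover lies flat on the mat with its tabs up. On the right, the open case shows the T-key at about (277,171) of the full picture, with the cross bar to the right (+y). I'll crop it for measurement.

```bash
python3 - <<'E'
from h import *
d=np.load("w5.npz")["color"]
cv2.imwrite("pics/key.png",cv2.resize(d[128:218,205:335,::-1],None,fx=6,fy=6,interpolation=cv2.INTER_CUBIC))
E
```

```text
(no output)
```

View pics/key.png

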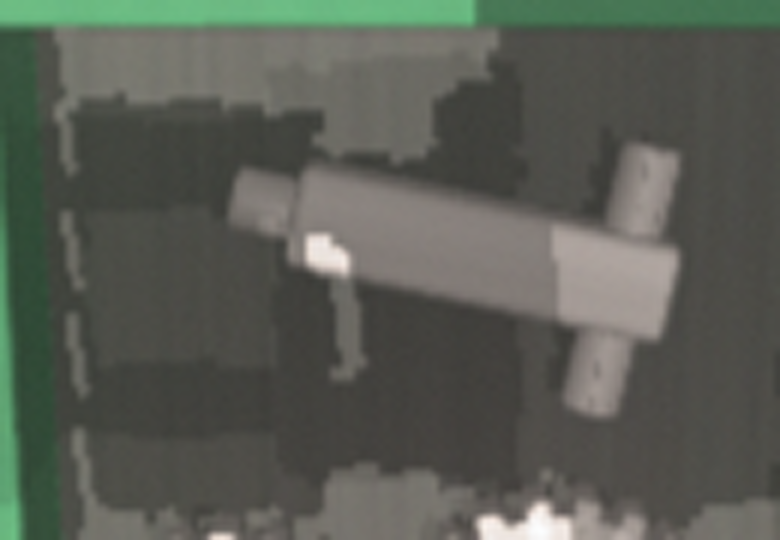

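The crop shows the key's shank with top-face corners at about (308,165), (680,248), (662,340) and (291,263). The tip is at (235,200) and the cross bar runs (650,145) to (598,415).

```bash
python3 - <<'E'
from h import *
d=np.load("w5.npz");c={k:d[k] for k in d}
P=np.array([(308,165),(680,248),(662,340),(291,263)],float);uv=(P+.5)/6-.5+[205,128]
w=pix2w(c,uv,36)[:,:2];print(w.round(1));
ym=(w[1]+w[2])/2;y0=(w[0]+w[3])/2;v=ym-y0;L=np.linalg.norm(v);e=v/L
print("len",L,"width",np.linalg.norm(w[1]-w[2]),np.linalg.norm(w[0]-w[3]),"yaw of key y",np.degrees(np.arctan2(e[1],e[0])))
mid=(ym-e*30+y0+e*32)/2;print("tkey_mid",mid)
ky=np.degrees(np.arctan2(e[1],e[0]))
a=np.radians(-6);rim=np.array([528.2,41.3]);print("in case_floor",np.array([[np.cos(a),np.sin(a)],[-np.sin(a),np.cos(a)]])@(mid-rim)+[12,0])
for yaw in (ky,ky+180): print(yaw,delta([*mid,130],yaw), delta([*mid,23],yaw))
print(tool()[2]["q"])
E
```

```text
[[467.9  26.4]
 [486.9  83.3]
 [501.3  79.4]
 [482.9  21.8]]
len 60.215868767885596 width 14.962881354762446 15.66583674517592 yaw of key y 71.87563928360952
tkey_mid [485.0438863   53.67605675]
in case_floor [-32.21335019   7.79721717]
71.87563928360952 (array([0.0249, 0.0079, 0.0592]), array([-1.500e-03, -1.000e-04,  1.784e+00])) (array([0.0248, 0.008 , 0.1662]), array([-1.500e-03, -1.000e-04,  1.784e+00]))
251.87563928360953 (array([0.0249, 0.0079, 0.0592]), array([ 1.0000e-04, -1.4000e-03, -1.3576e+00])) (array([0.0248, 0.008 , 0.1662]), array([ 1.0000e-04, -1.4000e-03, -1.3576e+00]))
[-0.31316126  0.36862882  0.17236056  1.95560159 -0.08358613  0.82532429
  1.37230243]
```

```bash
python3 -m creep '[0.001,0.001,0,0,0,0.06,1, 0.003,0.002,0,0,0,0.18,0.9, 0.006,0.003,0.003,0,0,0.30,0.7, 0.009,0.005,0.006,0,0,0.42,0.5, 0.012,0.006,0.01,0,0,0.54,0.28, 0.015,0.008,0.015,0,0,0.66,0.28, 0.018,0.009,0.02,0,0,0.78,0.28, 0.020,0.010,0.025,0,0,0.90,0.28, 0.022,0.011,0.03,0,0,1.02,0.28, 0.023,0.0115,0.035,0,0,1.14,0.28, 0.023,0.0116,0.040,0,0,1.26,0.28, 0.023,0.0116,0.04,0,0,1.38,0.28]' && python3 -m creep '[0,0,0.005,0,0,0.12,0.28, 0,0,0.010,0,0,0.24,0.28, 0,0,0.015,0,0,0.34,0.28, 0,0,0.018,0,0,0.39,0.28, 0,0,0.02,0,0,0.404,0.28, 0,0,0.02,0,0,0.404,0.28, 0,0,0.02,0,0,0.404,0.28]'; python3 - <<'E'
from h import *
T,p,o=tool();print(p,o["finger_gap"]);print(delta([487.3,57.3,23],71.9),o["q"])
E
```

```text
time_s: 13.0
eef_pos: [487.0, 57.6, 148.7]
orientation: [-0.0, 0.677, 0.736, -0.001]
ft_force: [-0.2, 0.2, -1.1]
finger_gap: 24.5
grip_force: 0.0
time_s: 13.58
eef_pos: [487.8, 56.7, 129.6]
orientation: [0.0, 0.809, 0.587, -0.0]
ft_force: [0.1, 0.2, -0.5]
finger_gap: 24.3
grip_force: 0.0
[487.77151268  56.69258306 129.6133525 ] 24.346092482938463
(array([ 0.0005, -0.0006,  0.1066]), array([-0.0001,  0.001 ,  0.0008])) [-0.64435075  0.48422441  0.54988149  2.06127826 -0.38731938  0.69688813
 -0.15911462]
```

```bash
python3 -m creep '[0,0,0.008,0,0,0,0.28, 0,0,0.024,0,0,0,0.28, 0,0,0.044,0,0,0,0.28, 0,0,0.062,0,0,0,0.28, 0,0,0.074,0,0,0,0.28, 0,0,0.083,0,0,0,0.28, 0,0,0.091,0,0,0,0.28, 0,0,0.098,0,0,0,0.28, 0,0,0.103,0,0,0,0.28, 0,0,0.105,0,0,0,0.28, 0,0,0.105,0,0,0,0.28]' ; python3 - <<'E'
from h import *
T,p,o=tool();print(p,o["ft_force"],o["finger_gap"])
E
```

```text
time_s: 14.5
eef_pos: [487.9, 55.8, 24.6]
orientation: [0.0, 0.81, 0.586, -0.0]
ft_force: [-0.0, 0.6, 0.1]
finger_gap: 24.8
grip_force: 0.0
[487.90770227  55.84865823  24.56943451] [-0.01810408  0.55626724  0.14440671] 24.76046929419235
```

```bash
python3 -m creep '[0,0,0.001,0,0,0,0.28, 0,0,0.002,0,0,0,0.28, 0,0,0.002,0,0,0,0, 0,0,0.002,0,0,0,0, 0,0,0.002,0,0,0,0, 0,0,0.002,0,0,0,0, 0,0,0.002,0,0,0,0]' ; python3 - <<'E'
from h import *
T,p,o=tool();print(p,o["ft_force"],o["finger_gap"],o["grip_force"])
E
```

```text
time_s: 15.08
eef_pos: [487.8, 56.1, 22.9]
orientation: [0.0, 0.81, 0.586, -0.0]
ft_force: [-1.5, 0.4, 3.5]
finger_gap: 15.7
grip_force: 30.0
[487.78945793  56.05030535  22.85846189] [-1.48696411  0.42921477  3.49019349] 15.651912339413904 30.000540018081665
```

```bash
python3 -m creep '[0,0,-0.003,0,0,0,0, 0,0,-0.010,0,0,0,0, 0,0,-0.022,0,0,0,0, 0,0,-0.040,0,0,0,0, 0,0,-0.060,0,0,0,0, 0,0,-0.080,0,0,0,0, 0,0,-0.095,0,0,0,0, 0,0,-0.105,0,0,0,0, 0,0,-0.110,0,0,0,0, 0,0,-0.110,0,0,0,0]' && python3 -m creep '[-0.009,0.003,0,0,0,0,0, -0.028,0.009,0,0,0,0,0, -0.055,0.018,0,0,0,0,0, -0.088,0.029,0,0,0,0,0, -0.122,0.040,0,0,0,0,0, -0.157,0.051,0,0,0,0,0, -0.192,0.063,0,0,0,0,0, -0.227,0.074,0,0,0,0,0, -0.262,0.086,0,0,0,0,0, -0.297,0.097,0,0,0,0,0, -0.330,0.108,0,0,0,0,0, -0.355,0.116,0,0,0,0,0]' && python3 -m creep '[-0.014,0.004,0,0,0,0,0, -0.019,0.006,0,0,0,0,0, -0.019,0.006,0,0,0,0,0, -0.019,0.006,0,0,0,0,0]'; python3 - <<'E'
from h import *
T,p,o=tool();print(p,o["ft_force"],o["finger_gap"],o["grip_force"],delta([487.2,-338,5.9],71.9))
c=capture("top");np.savez("t2.npz",**c)
c=wcam();np.savez("w6.npz",**c)
E
```

```text
time_s: 15.92
eef_pos: [488.5, 56.2, 133.8]
orientation: [0.001, 0.81, 0.586, 0.001]
ft_force: [-0.2, 0.2, -1.7]
finger_gap: 15.6
grip_force: 30.0
time_s: 16.92
eef_pos: [485.0, -321.5, 132.1]
orientation: [0.0, 0.811, 0.585, -0.001]
ft_force: [-0.6, -0.5, -1.1]
finger_gap: 15.6
grip_force: 30.0
time_s: 17.25
eef_pos: [486.4, -336.3, 132.2]
orientation: [-0.001, 0.81, 0.586, -0.0]
ft_force: [-0.0, 0.3, -2.3]
finger_gap: 15.8
grip_force: 30.0
[ 486.39787094 -336.31119533  132.16995625] [-0.04541241  0.29730458 -2.29507428] 15.821175676496976 29.999739825725555 (array([-0.0014,  0.0015,  0.1263]), array([-0.0016, -0.0001, -0.0018]))
```

```bash
python3 -m creep '[0,0,0.010,0,0,0,0, 0,0,0.030,0,0,0,0, 0,0,0.055,0,0,0,0, 0,0,0.080,0,0,0,0, 0,0,0.100,0,0,0,0, 0,0,0.112,0,0,0,0, 0,0,0.119,0,0,0,0, 0,0,0.122,0,0,0,0, 0,0,0.124,0,0,0,0, 0,0,0.125,0,0,0,0, 0,0,0.126,0,0,0,0, 0,0,0.126,0,0,0,0]' ; python3 - <<'E'
from h import *
T,p,o=tool();print(p,o["ft_force"],o["finger_gap"])
E
```

```text
time_s: 18.35
eef_pos: [487.3, -337.8, 7.7]
orientation: [0.001, 0.81, 0.586, -0.0]
ft_force: [-0.4, 0.8, -1.5]
finger_gap: 15.9
grip_force: 30.0
[ 487.3130627  -337.77279653    7.73465829] [-0.36364603  0.79268437 -1.53635941] 15.871647273701543
```

```bash
python3 -m creep '[0,0,0.001,0,0,0,0, 0,0,0.002,0,0,0,0, 0,0,0.003,0,0,0,0, 0,0,0.003,0,0,0,0, 0,0,0.003,0,0,0,0]' ; python3 - <<'E'
from h import *
T,p,o=tool();print(p,o["ft_force"],o["finger_gap"])
E
```

```text
time_s: 18.77
eef_pos: [487.3, -337.7, 5.8]
orientation: [0.001, 0.81, 0.586, 0.0]
ft_force: [-2.8, 3.0, 15.5]
finger_gap: 15.5
grip_force: 30.0
[ 487.25275559 -337.72401443    5.8434223 ] [-2.76713224  2.98527075 15.54977595] 15.46015152613675
```

```bash
python3 -m creep '[0,0,-0.001,0,0,0,0, 0,0,-0.001,0,0,0,0.2, 0,0,-0.001,0,0,0,0.35, 0,0,-0.001,0,0,0,0.45, 0,0,-0.001,0,0,0,0.45, 0,0,-0.001,0,0,0,0.45, 0,0,-0.006,0,0,0,0.45, 0,0,-0.020,0,0,0,0.45, 0,0,-0.045,0,0,0,0.45, 0,0,-0.075,0,0,0,0.45, 0,0,-0.105,0,0,0,0.6, 0,0,-0.130,0,0,0,1]' && python3 -m creep '[0,0,-0.012,0,0,0,1, 0,0,-0.015,0,0,0,1, 0,0,-0.015,0,0,0,1]'; python3 - <<'E'
from h import *
c=wcam();np.savez("w7.npz",**c)
print(tool()[1],tool()[2]["q"],delta([490.8,332.5,150],174))
cv2.imwrite("pics/w7.png",c["color"][:,:,::-1])
g=c["color"]; print(w2pix(c,[[487,-338,11]]))
E
```

```text
time_s: 19.77
eef_pos: [487.1, -337.9, 137.3]
orientation: [0.001, 0.81, 0.586, 0.0]
ft_force: [0.9, 0.6, 0.3]
finger_gap: 51.3
grip_force: 0.0
time_s: 20.02
eef_pos: [487.2, -337.3, 149.8]
orientation: [0.001, 0.81, 0.586, 0.0]
ft_force: [0.9, -0.1, -0.7]
finger_gap: 70.8
grip_force: 0.0
[ 486.65604142 -336.86803362  148.58913675] [ 0.12757459  0.60824114  0.55783154  1.79388101 -0.4107172   0.85751573
  0.560794  ] (array([ 0.6372, -0.2051, -0.0017]), array([-7.0000e-04,  0.0000e+00, -1.7837e+00]))
[[276.17371462 201.22985487]]
```

```bash
python3 -m creep '[0.010,-0.003,0,0,0,0,1, 0.030,-0.010,0,0,0,0,1, 0.060,-0.019,0,0,0,0,1, 0.093,-0.030,0,0,0,0,1, 0.126,-0.041,0,0,0,0,1, 0.160,-0.052,0,0,0,0,1, 0.194,-0.062,0,0,0,0,1, 0.228,-0.073,0,0,0,0,1, 0.262,-0.084,0,0,0,0,1, 0.296,-0.095,0,0,0,0,1, 0.330,-0.106,0,0,0,0,1, 0.363,-0.117,0,0,0,0,1]' && python3 -m creep '[0.030,-0.010,0,0,0,-0.06,1, 0.060,-0.019,0,0,0,-0.18,1, 0.090,-0.029,0,0,0,-0.30,1, 0.120,-0.039,0,0,0,-0.42,1, 0.150,-0.048,0,0,0,-0.54,1, 0.180,-0.058,0,0,0,-0.66,1, 0.207,-0.067,0,0,0,-0.78,1, 0.230,-0.074,0,0,0,-0.90,1, 0.247,-0.079,0,0,0,-1.02,1, 0.258,-0.083,0,0,0,-1.14,1, 0.265,-0.085,0,0,0,-1.26,1, 0.268,-0.086,0,0,0,-1.38,1]' && python3 -m creep '[0,0,0,0,0,-0.12,1, 0,0,0,0,0,-0.24,1, 0,0,0,0,0,-0.34,1, 0,0,0,0,0,-0.39,1, 0,0,0,0,0,-0.404,1, 0,0,0,0,0,-0.404,1, 0,0,0,0,0,-0.404,1]'; python3 - <<'E'
from h import *
T,p,o=tool();print(p,o["q"],delta([490.9,332.5,14.5],174))
E
```

```text
time_s: 21.07
eef_pos: [487.5, 46.5, 147.4]
orientation: [-0.0, 0.81, 0.587, -0.002]
ft_force: [1.7, -0.3, 0.4]
finger_gap: 88.2
grip_force: 0.0
time_s: 22.07
eef_pos: [489.2, 327.2, 146.6]
orientation: [-0.001, 0.247, 0.969, -0.001]
ft_force: [1.0, -0.4, -0.2]
finger_gap: 88.1
grip_force: 0.0
time_s: 22.65
eef_pos: [490.5, 325.4, 147.6]
orientation: [-0.001, 0.053, 0.999, -0.001]
ft_force: [0.3, 0.4, 0.7]
finger_gap: 88.1
grip_force: 0.0
[490.49252911 325.41931561 147.58877194] [-0.72223419  0.54533808  0.08054497  1.78034993 -0.05651817  0.82040059
  0.85011408] (array([0.0002, 0.0073, 0.1331]), array([-0.0019, -0.0014, -0.0013]))
```

```bash
python3 -m creep '[0,0.002,0.003,0,0,0,1, 0,0.005,0.012,-0.001,-0.001,-0.001,1, 0,0.0072,0.028,-0.001,-0.001,-0.001,1, 0,0.0072,0.048,-0.001,-0.001,-0.001,1, 0,0.0072,0.064,-0.001,-0.001,-0.001,1, 0,0.0072,0.074,-0.001,-0.001,-0.001,1, 0,0.0072,0.078,-0.001,-0.001,-0.001,1, 0,0.0072,0.078,-0.001,-0.001,-0.001,1, 0,0.0072,0.078,-0.001,-0.001,-0.001,1]'; python3 - <<'E'
from h import *
for i in range(3):
    print(tool()[1],delta([490.9,332.5,14.5],174)); c=wcam()
np.savez("w8.npz",**c)
E
```

```text
time_s: 23.4
eef_pos: [492.3, 332.8, 70.7]
orientation: [0.001, 0.052, 0.999, 0.0]
ft_force: [0.4, -0.3, -0.1]
finger_gap: 88.0
grip_force: 0.0
[492.32765255 332.77713556  70.71615189] (array([ 0.0015, -0.0004,  0.0562]), array([0.0003, 0.0014, 0.0008]))
[492.62183136 332.92711725  71.15525911] (array([ 0.0018, -0.0007,  0.0567]), array([0.0009, 0.002 , 0.0007]))
[492.6838242  332.97481998  71.35082337] (array([ 0.0019, -0.0007,  0.0568]), array([0.0011, 0.0023, 0.0008]))
```

```bash
python3 -m creep '[0.001,-0.0005,0.008,0.0005,0.001,0.0008,1, 0.0017,-0.0006,0.020,0.001,0.002,0.0008,1, 0.0017,-0.0006,0.034,0.001,0.002,0.0008,1, 0.0017,-0.0006,0.045,0.001,0.002,0.0008,1, 0.0017,-0.0006,0.052,0.001,0.002,0.0008,1, 0.0017,-0.0006,0.056,0.001,0.002,0.0008,1, 0.0017,-0.0006,0.0565,0.001,0.002,0.0008,1, 0.0017,-0.0006,0.0565,0.001,0.002,0.0008,1]'; python3 - <<'E'
from h import *
for i in range(4):
    print(tool()[1],delta([490.9,332.5,14.5],174),tool()[2]["ft_force"]); c=wcam()
E
```

```text
time_s: 24.22
eef_pos: [490.3, 332.0, 13.6]
orientation: [-0.001, 0.052, 0.999, -0.001]
ft_force: [-0.0, 0.1, -0.7]
finger_gap: 88.1
grip_force: 0.0
[490.34173923 332.03737938  13.643145  ] (array([-0.0005,  0.0005, -0.0009]), array([-0.0013, -0.0012,  0.0001])) [-0.03897717  0.13035068 -0.71320296]
[490.6331066  332.18407269  14.07265201] (array([-0.0002,  0.0003, -0.0004]), array([-0.0008, -0.0006,  0.    ])) [0.02762247 0.1771558  0.15890109]
[490.7332196  332.31901559  14.343522  ] (array([-0.0001,  0.0002, -0.0002]), array([-0.0005, -0.0003,  0.0001])) [-0.01848035 -0.24326756  0.53103389]
[490.76477639 332.36580068  14.46435757] (array([-0.0001,  0.0001, -0.    ]), array([-0.0003, -0.0002,  0.0001])) [ 0.17687931  0.29341601 -0.01436287]
```

```bash
python3 -m creep '[0,0,0,0,0,0,0, 0,0,0,0,0,0,0, 0,0,0,0,0,0,0, 0,0,0,0,0,0,0, 0,0,0,0,0,0,0, 0,0,0,0,0,0,0, 0,0,0,0,0,0,0, 0,0,0,0,0,0,0, 0,0,0,0,0,0,0, 0,0,0,0,0,0,0, 0,0,0,0,0,0,0, 0,0,0,0,0,0,0]' && python3 -m creep '[0,0,0,0,0,0,0, 0,0,0,0,0,0,0, 0,0,0,0,0,0,0]'; python3 - <<'E'
from h import *
print(tool()[1],delta([490.9,332.5,14.5],174),tool()[2]["finger_gap"])
E
```

```text
time_s: 25.42
eef_pos: [490.3, 332.5, 14.0]
orientation: [-0.0, 0.052, 0.999, -0.0]
ft_force: [-0.4, 2.1, -0.9]
finger_gap: 27.8
grip_force: 30.0
time_s: 25.67
eef_pos: [490.4, 332.1, 14.0]
orientation: [-0.0, 0.052, 0.999, -0.0]
ft_force: [-0.4, 1.9, -0.6]
finger_gap: 27.8
grip_force: 30.0
[490.40858449 332.12977027  13.96365615] (array([-0.0004,  0.0004, -0.0005]), array([-0.0009, -0.0009,  0.0001])) 27.754065302914377
```

```bash
python3 -m creep '[0,0,-0.003,0,0,0,0, 0,0,-0.010,0,0,0,0, 0,0,-0.024,0,0,0,0, 0,0,-0.044,0,0,0,0, 0,0,-0.066,0,0,0,0, 0,0,-0.088,0,0,0,0, 0,0,-0.106,0,0,0,0, 0,0,-0.117,0,0,0,0, 0,0,-0.122,0,0,0,0, 0,0,-0.122,0,0,0,0]' ; python3 - <<'E'
from h import *
c=wcam();c=wcam()
print(tool()[1],tool()[2]["ft_force"],delta([534.8,29.8,110],174),tool()[2]["finger_gap"])
E
```

```text
time_s: 26.5
eef_pos: [491.0, 332.3, 137.2]
orientation: [0.0, 0.052, 0.999, 0.0]
ft_force: [0.4, 0.5, -5.0]
finger_gap: 27.8
grip_force: 30.0
[489.9066313  331.7015277  135.21682171] [-0.84963215  0.39086696 -5.85254953] (array([-0.0762, -0.2955,  0.0257]), array([-0.0021, -0.002 ,  0.0001])) 28.095571964995397
```

```bash
python3 -m creep '[-0.002,-0.009,0,0,0,0,0, -0.0075,-0.030,0,0,0,0,0, -0.015,-0.059,0,0,0,0,0, -0.023,-0.092,0,0,0,0,0, -0.032,-0.125,0,0,0,0,0, -0.041,-0.160,0,0,0,0,0, -0.050,-0.195,0,0,0,0,0, -0.058,-0.228,0,0,0,0,0, -0.066,-0.258,0,0,0,0,0, -0.071,-0.281,0,0,0,0,0, -0.075,-0.293,0,0,0,0,0, -0.0757,-0.2957,0,0,0,0,0]' && python3 -m creep '[0,0,0.008,0,0,0,0, 0,0,0.020,0,0,0,0, 0,0,0.032,0,0,0,0, 0,0,0.042,0,0,0,0, 0,0,0.047,0,0,0,0, 0,0,0.047,0,0,0,0]'; python3 - <<'E'
from h import *
for i in range(4):
    c=wcam();print(tool()[1],tool()[2]["ft_force"],delta([534.8,29.8,60.7],174))
np.savez("w9.npz",**c)
E
```

```text
time_s: 27.6
eef_pos: [534.6, 26.6, 135.5]
orientation: [-0.001, 0.055, 0.999, -0.001]
ft_force: [-0.8, -0.3, -4.1]
finger_gap: 27.5
grip_force: 30.0
time_s: 28.1
eef_pos: [533.6, 31.1, 87.5]
orientation: [-0.002, 0.052, 0.999, -0.001]
ft_force: [-0.4, 0.9, -4.4]
finger_gap: 28.1
grip_force: 30.0
[534.26117322  30.80242505  88.34696069] [ 0.05854454 -0.01474614 -3.69742737] (array([-0.0007, -0.0009,  0.0276]), array([-0.0012, -0.0026,  0.0012]))
[534.83600344  30.60641     88.99135818] [ 0.74993784 -0.29867049 -4.48943601] (array([-0.0001, -0.0008,  0.0283]), array([-0.001 , -0.0013,  0.0008]))
[535.20374448  30.43920977  89.40910914] [-0.55699869  0.58339125 -4.89876924] (array([ 0.0003, -0.0007,  0.0287]), array([-0.0009, -0.0004,  0.0005]))
[535.365267    30.40038926  89.62601443] [ 0.65921025 -0.21784418 -4.60601973] (array([ 0.0005, -0.0006,  0.0289]), array([-0.0007,  0.    ,  0.0003]))
```

```bash
python3 -m creep '[0.0005,-0.0006,0.005,0,0,0,0, 0.0005,-0.0006,0.011,0,0,0,0, 0.0005,-0.0006,0.017,0,0,0,0, 0.0005,-0.0006,0.021,0,0,0,0, 0.0005,-0.0006,0.024,0,0,0,0, 0.0005,-0.0006,0.026,0,0,0,0, 0.0005,-0.0006,0.027,0,0,0,0, 0.0005,-0.0006,0.027,0,0,0,0, 0.0005,-0.0006,0.027,0,0,0,0]'; python3 - <<'E'
from h import *
for i in range(3):
    c=wcam();print(tool()[1],tool()[2]["ft_force"],delta([534.8,29.8,60.7],174))
np.savez("w9.npz",**c)
E
```

```text
time_s: 29.05
eef_pos: [534.4, 29.6, 62.2]
orientation: [-0.0, 0.052, 0.999, -0.0]
ft_force: [0.8, 0.7, -5.8]
finger_gap: 27.7
grip_force: 30.0
[534.45555331  29.63556548  62.31904844] [ 0.28577401  0.61206135 -4.96467187] (array([-0.0003,  0.0002,  0.0016]), array([-0.0009, -0.0006,  0.0002]))
[534.47086323  29.61855153  62.3617428 ] [ 0.45817878 -0.4164389  -5.0505682 ] (array([-0.0003,  0.0002,  0.0017]), array([-0.0009, -0.0006,  0.0001]))
[534.46581264  29.63356147  62.37884141] [ 0.13306281  0.52256752 -4.57856373] (array([-0.0003,  0.0002,  0.0017]), array([-0.0009, -0.0006,  0.0001]))
```

```bash
python3 -m creep '[-0.0003,0,0.001,-0.001,-0.0005,0,0, -0.0003,0,0.0017,-0.001,-0.0005,0,0, -0.0003,0,0.0021,-0.001,-0.0005,0,0, -0.0003,0,0.0021,-0.001,-0.0005,0,0, -0.0003,0,0.0021,-0.001,-0.0005,0,0]'; python3 - <<'E'
from h import *
c=wcam();print(tool()[1],tool()[2]["ft_force"],tool()[2]["torque"],delta([534.8,29.8,60.7],174))
E
```

```text
time_s: 29.62
eef_pos: [534.8, 29.6, 60.3]
orientation: [-0.0, 0.052, 0.999, 0.0]
ft_force: [-1.4, 0.8, -1.6]
finger_gap: 27.6
grip_force: 30.0
[534.79095943  29.65314101  60.26905682] [ 0.09550046  0.20145523 -2.07003771] [-0.11250335  0.09586424  0.01910446] (array([ 0.    ,  0.0001, -0.0004]), array([ 0.0001, -0.    ,  0.0002]))
```

```bash
python3 -m creep '[0,0.002,0,0,0,0,0, 0,0.004,0,0,0,0,0, 0,0.006,0,0,0,0,0, 0,0.008,0,0,0,0,0, 0,0.010,0,0,0,0,0, 0,0.0115,0,0,0,0,0, 0,0.0115,0,0,0,0,0, 0,0.0115,0,0,0,0,0]'; python3 - <<'E'
from h import *
c=wcam();print(tool()[1],tool()[2]["ft_force"],tool()[2]["torque"],tool()[2]["finger_gap"],delta([536.2,41,60.7],174))
E
```

```text
time_s: 30.33
eef_pos: [535.9, 41.6, 60.1]
orientation: [-0.0, 0.052, 0.999, 0.0]
ft_force: [-0.9, -0.1, -0.4]
finger_gap: 27.6
grip_force: 30.0
[535.83125535  41.56591655  60.11060948] [-0.78181011  0.55983222 -1.17455969] [-0.21559749  0.14271656  0.00354344] 27.559974764678344 (array([-0.0004, -0.0005, -0.0006]), array([ 0.0006, -0.0004,  0.0006]))
```

```bash
python3 -m creep '[0,-0.0008,0,0,0,0,0, 0,-0.0008,0,0,0,0,0.5, 0,-0.0008,0,0,0,0,0.8, 0,-0.0008,0,0,0,0,1, 0,-0.0008,0,0,0,0,1, 0,-0.0008,0,0,0,0,1, 0,-0.0008,0,0,0,0,1, 0,-0.0008,0,0,0,0,1, 0,-0.0008,0,0,0,0,1, 0,-0.0008,0,0,0,0,1, 0,-0.0008,0,0,0,0,1, 0,-0.0008,0,0,0,0,1]' && python3 -m creep '[0,0,-0.005,0,0,0,1, 0,0,-0.018,0,0,0,1, 0,0,-0.040,0,0,0,1, 0.003,0,-0.070,0,0,0,1, 0.01,0,-0.100,0,0,0,1, 0.015,0,-0.125,0,0,0,1, 0.02,0,-0.135,0,0,0,1, 0.02,0,-0.135,0,0,0,1, 0.02,0,-0.135,0,0,0,1]'; python3 - <<'E'
from h import *
c=wcam();c=wcam();np.savez("w10.npz",**c);t=capture("top");np.savez("t3.npz",**t)
print(tool()[1])
a=np.radians(-6);xv=np.array([np.cos(a),np.sin(a)]);yv=np.array([-np.sin(a),np.cos(a)]);rim=np.array([528.2,41.3])
pt=lambda x,y,z:np.r_[rim+x*xv+y*yv,50+z]
print(w2pix(c,[pt(70,-92,9),pt(70,82,9),pt(70,-84,9),pt(70,84,9),pt(8,14,44),pt(8,-36,44)]).round(1))
uv=w2pix(c,[pt(30,-100,0),pt(30,100,0)]);print(uv)
u0,u1=int(uv[0,0])-8,int(uv[1,0])+8; v0=int(uv[0,1])-70
A=cv2.resize(c["color"][v0:v0+130,u0:u1,::-1],(790,int(130*790/(u1-u0))),interpolation=cv2.INTER_CUBIC)
B=t["color"][150:300,95:385,::-1];B=cv2.resize(B,(540,280),interpolation=cv2.INTER_CUBIC)
w7=np.load("w7.npz")["color"][110:330,150:410,::-1];w7=cv2.resize(w7,(250,211))
H=min(A.shape[0],315);cv=np.zeros((H+282,790,3),np.uint8);cv[:H]=A[:H] if A.shape[0]<=315 else cv2.resize(A,(790,H));cv[H:H+280,:540]=B;cv[H:H+211,540:]=w7
print(A.shape,u0,u1,v0);cv2.imwrite("pics/fin.png",cv)
E
```

```text
time_s: 31.38
eef_pos: [535.9, 40.7, 60.2]
orientation: [-0.0, 0.052, 0.999, 0.0]
ft_force: [0.3, 0.0, 0.1]
finger_gap: 88.4
grip_force: 0.0
time_s: 32.13
eef_pos: [515.7, 42.4, 194.8]
orientation: [-0.0, 0.052, 0.999, 0.0]
ft_force: [-0.0, 0.3, -0.2]
finger_gap: 88.0
grip_force: 0.0
[515.07084918  42.18169058 193.49918197]
[[185.3 281.4]
 [360.9 281.6]
 [193.4 281.4]
 [362.9 281.6]
 [295.  235.2]
 [234.7 235.2]]
[[176.43416156 240.35693868]
 [379.9361037  240.53597657]]
(468, 790, 3) 168 387 170
```

View pics/fin.png

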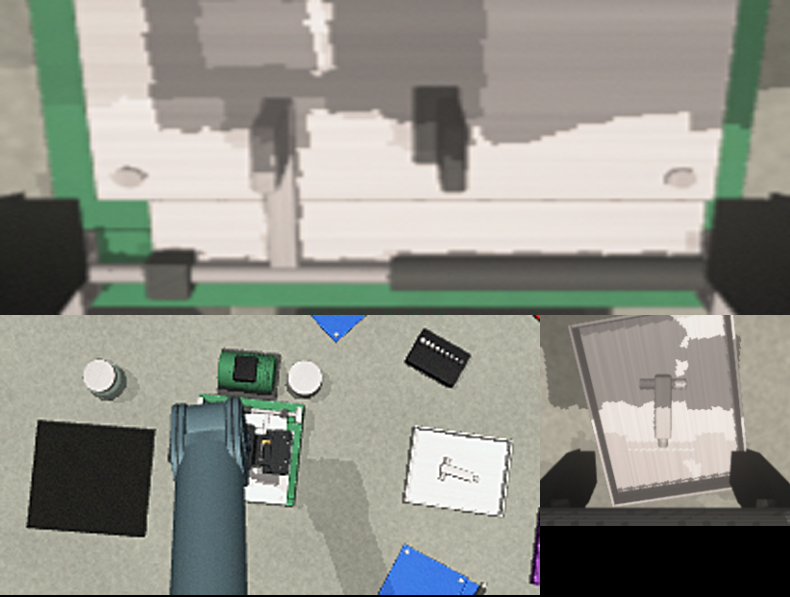

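The final picture shows the cover shut with its barrel against the right ear at crop (705,270). The pin rod runs into the left ear at (90,272), the tabs have sprung apart to their rest spacing, and the T-key lies in the tray. The green strips look uneven, though, 44 px on the left against 31 px on the right. I'll check the cover's y offset numerically against the original hung picture.

```bash
python3 - <<'E'
from h import *
a=np.radians(-6);yv=np.array([-np.sin(a),np.cos(a)])
for n,xs in (("w1.npz",(-70,-50,-30,-10)),("w10.npz",(-70,-50,-30,-10,10))):
    d=np.load(n);c={k:d[k] for k in d};im=c["color"].astype(int);g=(im[...,1]-im[...,0]>15)
    out=[]
    for x in xs:
        ctr=np.array([528.2,41.3])+x*np.array([np.cos(a),np.sin(a)])
        u,v=w2pix(c,[[*ctr,50]])[0];r=int(round(v));
        ul=int(w2pix(c,[[*(ctr-90*yv),50]])[0,0]);ur=int(w2pix(c,[[*(ctr+90*yv),50]])[0,0])
        L=np.where(g[r,ul-15:ul+15])[0]+ul-15;R=np.where(g[r,ur-15:ur+15])[0]+ur-15
        e=lambda q,z:pix2w(c,[[q,r]],z)[0,:2]@yv
        if len(L) and len(R):
            out.append(((e(L[0]-.5,50)+e(R[-1]+.5,50))/2,(e(L[-1]+.5,54)+e(R[0]-.5,54))/2,e(R[0]-.5,54)-e(L[-1]+.5,54)))
    out=np.array(out);print(n,out.round(1).tolist(),"offset",(out[:,1]-out[:,0]).mean())
E
```

```text
w1.npz [[96.7, 96.6, 168.0], [96.2, 96.1, 167.6], [96.1, 96.0, 167.9], [96.1, 96.5, 167.2]] offset 0.025784982981292615
w10.npz [[96.5, 98.3, 167.5], [96.5, 98.3, 167.1], [96.1, 97.9, 167.7], [95.6, 98.4, 168.1], [95.6, 97.5, 167.5]] offset 2.036478740072508
```

The cover sits 2.0 mm towards +y, with its barrel against the ear. I'll nudge it back by pushing the fixed tab with one open finger.

```bash
python3 - <<'E'
from h import *
for i in range(2): c=wcam()
print(delta([533.65,16.73,70],174))
E
```

```text
(array([-0.0213, -0.0233,  0.1237]), array([-0.0008, -0.0027,  0.0001]))
```

```bash
python3 -m creep '[-0.007,-0.008,0.005,0,0,0,1, -0.015,-0.017,0.015,0,0,0,1, -0.0213,-0.0233,0.032,0,0,0,1, -0.0213,-0.0233,0.056,0,0,0,1, -0.0213,-0.0233,0.080,0,0,0,1, -0.0213,-0.0233,0.100,0,0,0,1, -0.0213,-0.0233,0.113,0,0,0,1, -0.0213,-0.0233,0.121,0,0,0,1, -0.0213,-0.0233,0.1235,0,0,0,1, -0.0213,-0.0233,0.1235,0,0,0,1, -0.0213,-0.0233,0.1235,0,0,0,1]'; python3 - <<'E'
from h import *
for i in range(3): c=wcam()
print(tool()[1],tool()[2]["ft_force"],tool()[2]["finger_gap"],delta([533.65,16.73,70],174))
E
```

```text
time_s: 33.3
eef_pos: [535.2, 16.5, 71.9]
orientation: [0.0, 0.052, 0.999, -0.0]
ft_force: [-0.5, -0.1, -0.4]
finger_gap: 88.1
grip_force: 0.0
[535.29969008  16.88102834  72.38737532] [-0.76065084  0.80481927 -0.81141818] 88.42418611826133 (array([ 0.0016, -0.0003,  0.0024]), array([0.0003, 0.0012, 0.0001]))
```

```bash
python3 -m creep '[0,-0.002,0,0,0,0,1, 0,-0.0035,0,0,0,0,1, 0,-0.0045,0,0,0,0,1, 0,-0.0055,0,0,0,0,1, 0,-0.006,0,0,0,0,1, 0,-0.006,0,0,0,0,1, 0,-0.006,0,0,0,0,1]'; cat > off.py <<'E'
from h import *
def off(c,xs=(-75,-65,-55,-45,-35)):
    a=np.radians(-6);yv=np.array([-np.sin(a),np.cos(a)]);im=c["color"].astype(int);g=(im[...,1]-im[...,0]>15);out=[]
    for x in xs:
        ctr=np.array([528.2,41.3])+x*np.array([np.cos(a),np.sin(a)])
        r=int(round(w2pix(c,[[*ctr,50]])[0,1]))
        ul=int(w2pix(c,[[*(ctr-90*yv),50]])[0,0]);ur=int(w2pix(c,[[*(ctr+90*yv),50]])[0,0])
        L=np.where(g[r,ul-20:ul+22])[0]+ul-20;R=np.where(g[r,ur-22:ur+20])[0]+ur-22
        e=lambda q,z:pix2w(c,[[q,r]],z)[0,:2]@yv
        if len(L) and len(R): out.append(((e(L[0]-.5,50)+e(R[-1]+.5,50))/2,(e(L[-1]+.5,54)+e(R[0]-.5,54))/2,e(R[0]-.5,54)-e(L[-1]+.5,54)))
    out=np.array(out);print(out.round(1).tolist(),"offset",(out[:,1]-out[:,0]).mean())
E
python3 - <<'E'
from off import *
for i in range(3): c=wcam()
print(tool()[1],tool()[2]["ft_force"],delta([533.65,16.73,70],174));off(c)
E
```

```text
time_s: 34.03
eef_pos: [534.3, 11.8, 71.8]
orientation: [0.0, 0.052, 0.999, 0.0]
ft_force: [0.9, 3.7, 2.6]
finger_gap: 87.9
grip_force: 2.1
[534.24881894  11.58947096  71.73674105] [0.49512036 4.91364844 3.51725898] (array([0.0011, 0.005 , 0.0017]), array([0.0007, 0.0001, 0.0007]))
[[96.5, 97.7, 167.3], [96.2, 97.8, 167.3], [96.5, 97.8, 167.2], [96.5, 97.8, 167.1], [96.4, 97.6, 167.4]] offset 1.339544386055661
```

```bash
python3 -m creep '[0,-0.0005,0,0,0,0,1, 0,-0.001,0,0,0,0,1, 0,-0.0015,0,0,0,0,1, 0,-0.0015,0,0,0,0,1, 0,-0.0015,0,0,0,0,1]'; python3 - <<'E'
from off import *
for i in range(3): c=wcam()
print(tool()[1],tool()[2]["ft_force"],delta([533.65,16.73,70],174));off(c)
E
```

```text
time_s: 34.6
eef_pos: [533.9, 9.2, 71.6]
orientation: [-0.0, 0.052, 0.999, -0.0]
ft_force: [0.8, 3.7, 2.6]
finger_gap: 88.3
grip_force: 1.8
[533.87752188   9.2233121   71.56056971] [0.76070069 3.87012816 2.69878406] (array([0.001 , 0.0074, 0.0016]), array([-0.0002, -0.0002, -0.0001]))
[[96.3, 95.4, 167.5], [96.4, 95.2, 167.1], [96.4, 95.2, 167.0], [96.2, 95.2, 166.8], [96.2, 95.5, 167.1]] offset -1.0164594215964513
```

It stick-slipped to −1.0 mm. I'll nudge it gently back to +y with the other finger on the pull tab, whose spring passes the push on to the cover.

```bash
python3 -m creep '[0,0.004,0,0,0,0,1, 0,0.010,0,0,0,0,1, 0,0.018,0,0,0,0,1, 0,0.026,0,0,0,0,1, 0,0.032,0,0,0,0,1, 0,0.036,0,0,0,0,1, 0,0.038,0,0,0,0,1, 0,0.039,0,0,0,0,1, 0,0.040,0,0,0,0,1, 0,0.040,0,0,0,0,1]'; python3 - <<'E'
from off import *
for i in range(3): c=wcam()
print(tool()[1],tool()[2]["ft_force"],delta([533.65,16.73,70],174));off(c)
E
```

```text
time_s: 35.58
eef_pos: [537.8, 48.7, 71.4]
orientation: [-0.0, 0.053, 0.999, -0.0]
ft_force: [-0.6, -0.9, -1.6]
finger_gap: 87.7
grip_force: 0.8
[537.76833844  48.75437821  71.46731622] [ 0.75707235 -1.21436876 -0.97612644] (array([ 0.0007, -0.0323,  0.0015]), array([-0.0003, -0.0008, -0.0004]))
[[96.5, 96.9, 167.2], [96.3, 96.8, 167.3], [96.4, 96.6, 167.2], [96.5, 96.8, 167.4], [96.4, 96.9, 167.7]] offset 0.3796947039553061
```

The offset is now +0.4 mm. I'll back off, retreat and verify.

```bash
python3 -m creep '[0,-0.001,0,0,0,0,1, 0,-0.003,0,0,0,0,1, 0,-0.004,0,0,0,0,1, 0,-0.004,-0.005,0,0,0,1, 0,-0.004,-0.018,0,0,0,1, 0,-0.004,-0.040,0,0,0,1, 0,-0.004,-0.070,0,0,0,1, 0.005,-0.004,-0.100,0,0,0,1, 0.010,-0.004,-0.120,0,0,0,1, 0.015,-0.004,-0.125,0,0,0,1, 0.015,-0.004,-0.125,0,0,0,1, 0.015,-0.004,-0.125,0,0,0,1]'; python3 - <<'E'
from off import *
for i in range(3): c=wcam()
print(tool()[1]);off(c,(-70,-50,-30,-10,10))
# tab spacing (pin state) and drift of front edge vs model
a=np.radians(-6);xv=np.array([np.cos(a),np.sin(a)]);yv=np.array([-np.sin(a),np.cos(a)]);rim=np.array([528.2,41.3])
g=cv2.cvtColor(c["color"],cv2.COLOR_RGB2GRAY).astype(float)
q=w2pix(c,[np.r_[rim-92*xv+y*yv,54] for y in(-70,-35,35,70)])
for u,v in q:
    u=int(u);k=np.argmax(np.abs(np.diff(g[int(v)-15:int(v)+15,u])));print(v.round(1),int(v)-15+k+.5,end=" | ")
# pull tab: top edge u positions predicted for out / pulled and dark profile
for x in(0,8): 
    p=w2pix(c,[np.r_[rim+x*xv+y*yv,94] for y in(-36,-30,-14,-8,8,14)]);print(p.round(0).tolist());r=int(p[0,1]);print(g[r,int(p[0,0])-4:int(p[-1,0])+6].astype(int).tolist())
E
```

```text
time_s: 36.73
eef_pos: [522.2, 47.0, 196.2]
orientation: [-0.0, 0.052, 0.999, 0.0]
ft_force: [-0.2, 0.3, -0.1]
finger_gap: 88.0
grip_force: 0.0
[521.99361858  46.70261054 195.21491543]
[[96.2, 96.8, 168.1], [96.2, 96.7, 167.9], [96.1, 96.6, 167.5], [96.0, 97.0, 168.0], [95.9, 96.9, 167.3]] offset 0.7357751083738464
102.7 103.5 | 102.7 103.5 | 102.7 103.5 | 102.7 103.5 | [[228.0, 219.0], [235.0, 219.0], [255.0, 219.0], [262.0, 219.0], [282.0, 219.0], [289.0, 219.0]]
[134, 126, 128, 127, 127, 112, 108, 107, 109, 110, 110, 106, 87, 84, 84, 87, 91, 119, 122, 146, 155, 154, 152, 153, 154, 153, 154, 152, 151, 154, 188, 227, 232, 231, 230, 231, 230, 226, 224, 224, 225, 225, 224, 225, 225, 213, 209, 209, 209, 192, 184, 122, 76, 67, 68, 68, 69, 67, 62, 67, 68, 67, 68, 68, 67, 84, 134, 144, 144, 149]
[[228.0, 228.0], [236.0, 228.0], [255.0, 228.0], [262.0, 228.0], [282.0, 228.0], [289.0, 228.0]]
[232, 232, 232, 232, 234, 184, 127, 112, 111, 110, 113, 111, 94, 88, 88, 87, 88, 109, 118, 222, 234, 232, 231, 231, 231, 231, 231, 231, 231, 231, 231, 231, 231, 231, 231, 231, 231, 231, 231, 231, 231, 231, 231, 230, 231, 230, 230, 230, 231, 232, 227, 165, 112, 101, 103, 103, 103, 95, 71, 68, 69, 69, 69, 67, 71, 130, 223, 231, 230, 231]
```

The cover is 0.4–0.7 mm from home, the pull tab is at its rest spacing so the pin is fully out, and the cover's front edge is square. Handing in.

```bash
python3 -c "
from plant import close_job
print(close_job())"
```

```text
the job is handed in; nothing more can be done
None
```

The job is handed in at about 37 s: the cover went onto the mat, the T-key is in the aluminium tray, and the cover is hung shut again within about 1 mm of home with its stub in one ear and the sprung pin out in the other.

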